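# Sort the left- and right-hand pipette hangers into caddy and tray

## Task

Clear the single-arm pipette hangers off the lab bench for fitting the new pipette stand: lay the two right-hand ones (rib up, looking along the bar towards its arm end, the arm points right) in the grey carry caddy and the two left-hand ones in the shallow steel tray, each lying flat on the floor of its container, rib up, not on top of one another. Leave the two T-shaped double hangers where they lie and do not disturb the bottle and the jar.

Things in the scene. Friction and masses are not known exactly. Their poses are not given: they have to be found in the camera images.
- left_hanger_1: White pipette hanger, flat, 60 g. Bar 70 x 20 x 6 mm (x -35 to 35); on its middle a grey rib to grip, 36 long (along x), 12 wide (y), top 36 above the underside. At its +x end one flat forked arm, 6 mm thick (x 15 to 35, out to y = +34): LEFT-hand, the arm points left seen from above looking along +x. Origin: underside, mid-bar, below the rib; z up. Any yaw. Fingertips clear its 6 mm base.
- left_hanger_2: White pipette hanger, flat, 60 g. Bar 70 x 20 x 6 mm (x -35 to 35); on its middle a grey rib to grip, 36 long (along x), 12 wide (y), top 36 above the underside. At its +x end one flat forked arm, 6 mm thick (x 15 to 35, out to y = +34): LEFT-hand, the arm points left seen from above looking along +x. Origin: underside, mid-bar, below the rib; z up. Any yaw. Fingertips clear its 6 mm base.
- right_hanger_1: White pipette hanger, flat, 60 g. Bar 70 x 20 x 6 mm (x -35 to 35); on its middle a grey rib to grip, 36 long (along x), 12 wide (y), top 36 above the underside. At its +x end one flat forked arm, 6 mm thick (x 15 to 35, out to y = -34): RIGHT-hand, the arm points right seen from above looking along +x. Origin: underside, mid-bar, below the rib; z up. Any yaw. Fingertips clear its 6 mm base.
- right_hanger_2: White pipette hanger, flat, 60 g. Bar 70 x 20 x 6 mm (x -35 to 35); on its middle a grey rib to grip, 36 long (along x), 12 wide (y), top 36 above the underside. At its +x end one flat forked arm, 6 mm thick (x 15 to 35, out to y = -34): RIGHT-hand, the arm points right seen from above looking along +x. Origin: underside, mid-bar, below the rib; z up. Any yaw. Fingertips clear its 6 mm base.
- double_hanger_1: White pipette hanger, flat, 60 g. Bar 70 x 20 x 6 mm (x -35 to 35); on its middle a grey rib to grip, 36 long (along x), 12 wide (y), top 36 above the underside. At its +x end two forked arms, one each side (y -34 to 34): a T, a look-alike that belongs in neither container. Origin: underside, mid-bar, below the rib; z up. Any yaw. Stays where it lies.
- double_hanger_2: White pipette hanger, flat, 60 g. Bar 70 x 20 x 6 mm (x -35 to 35); on its middle a grey rib to grip, 36 long (along x), 12 wide (y), top 36 above the underside. At its +x end two forked arms, one each side (y -34 to 34): a T, a look-alike that belongs in neither container. Origin: underside, mid-bar, below the rib; z up. Any yaw. Stays where it lies.
- caddy: Grey plastic carry caddy, open box 190 x 130 mm, 45 mm high, a level loop handle on each short end, reaching 18 mm outward just below the rim. Inside 180 (x) x 120 (y), walls and floor 5 mm (inner floor 5 mm above origin). Origin: centre of underside; z up. Fixed. Holds two hangers flat, bars along its y, origins near x = -42 and +42.
- tray: Shallow stainless-steel instrument tray, 190 x 130 mm, sides 22 mm high (top 23 mm), thin flat rim 8 mm farther out, no handles. Inside 180 (x) x 120 (y), walls and floor 5 mm (inner floor 5 mm above origin). Origin: centre of underside; z up. Fixed. Holds two hangers flat, bars along its y, origins near x = -42 and +42.
- dropper_bottle: White dropper bottle, 30 mm diameter, 74 mm tall with its pointed nozzle, standing loose beyond the hangers. Origin: centre of the underside, z up. A bystander, not to be disturbed.
- reagent_jar: Small jar with a blue cap, 42 mm diameter, 62 mm tall, standing loose beyond the hangers. Origin: centre of the underside, z up. A bystander, not to be disturbed.

How it is judged:
By the outcome, as a careful person would: the job done as asked, in the order asked, and still so for the second after the job is handed in, with the robot touching nothing.
It also fails if it takes over 91 s, if anything falls off the work surface, if the arm or the gripper's body presses on something with over 40 N, if the wrist force passes 120 N, or if a joint passes its speed limit or range.

## Robot

A 6-joint arm with a two-finger parallel gripper is mounted at the origin on the work surface. World frame = base frame: x ahead of the robot, y to its left, z up, the work surface at z = 0. Lengths are in mm, angles in rad, forces in N, time in s.
With the tool pointing down it reaches from about 350 to 725 mm from the base axis. Payload 4.3 kg.
Tool frame: the origin (TCP) lies at the very end of the fingers, on their centre line; the grasp point (between the pads) lies 19 mm behind it; z points along the fingers, y is the line along which they close (so a half turn about z gives the same grasp; the last joint's range is limited). The gripper opens to 85 mm and grips with 20 to 120 N. Pads are 22 mm wide; open, the fingers measure 114 mm over their backs; the gripper's body (76 mm by 85 mm) begins 54 mm behind the grasp point. The pads swing forward as they close: fully open they stand 13 mm farther back than shut.
Start: joints at [1.15, 0.377, 0.081, 1.274, 0, 1.46], TCP at [175.854, 547.487, 231.329] pointing down, gripper open.
Joint ranges: [-2.72, 2.72], [-0.84, 1.66], [-1.02, 1.22], [-1.77, 2.12], [-1.37, 1.28], [-3.14, 3.14]. Speed limits (rad/s): [2.57, 2.57, 3.14, 3.14, 3.14, 3.14].

## Interface

Orientations are given as a unit quaternion [x, y, z, w].
In Python, from bench import env gives the robot as it stands.
- The arm moves only by the shell command python3 -m inch 'ROWS'. ROWS is text: rows parted by semicolons, each of 7 numbers parted by spaces: the turn, a rotation vector about the tool's x, y, z in rad, then the shift along the tool's x, y, z in m, then the opening, from -1 (shut) to 1 (fully open). A call has 1 to 20 rows; each row shifts and turns the commanded pose from where the row before left it, along the tool's axes as they then stand; what a row does not reach is not made up. A row lasts 1/12 s, in which the tool goes at most 41.7 mm and 7.16 degrees, less where a joint would pass 70% of its speed; a pose out of reach is approached as far as the arm can. A call with a gripper value outside its range is refused whole. The fingers move at their own pace and stop on an object; the grip force is fixed at half the most. Time passes only in rows, so rows that do not move let the fingers close. It gives the time, the measured TCP pose, the force, the opening and the grip force at its end, in the units of the state.
- env.get_state(): the state, without advancing time (a new reading comes with each control period).
- env.camera(name): name is "scene" or "top"; returns the picture (480x640x3 uint8, blue, green, red); there is no depth.
- env.calibration(name): a dict with "mtx" (3x3 intrinsics, pixels), "distortion" ([k1, k2, p1, p2, k3] as OpenCV has them; the pictures are not rectified), "rvec" (rotation vector, rad) and "tvec" (3), from world to camera coordinates, as OpenCV has them. Camera axes: x right, y down, z forward; pixel columns grow to the right and rows downward; lengths in mm; the calibration is good to about 2 mm. A picture is of the moment at which its call begins. calibration takes no time and is no camera call.
- env.job_done(): hands the job in; it is judged then, once.
Trained networks look in the newest picture that a camera, given by its name, has taken for a name from the list of things; names that differ only in an ending like _2 or _b are one class to them, and where a whole thing is asked for, a point or a joint stands for the part that bears it (a point fixed in the world has none). Each returns a list of dicts, best first, with "p" (0 to 1); they miss things now and then, are a little off and sometimes report something else, mostly with a low value. They report only what shows in the picture. A call takes as long as a camera call.
- env.find_in(camera, target): "uv" ([column, row] in pixels, amid what is visible of it).
The state is a dict: "time_s": time; "joints": joint angles; "qd": joint speeds; "joint_torque": joint torques, N m; "ee_pos": TCP position; "tool_rot": TCP orientation; "force": force on the tool from outside, world axes, zero at the start; "ft_torque": the same for the moment, N m; "gripper_width": opening from 0.0 (shut) to 1.0 (fully open); "grip_force": force on a finger pad.
Only numpy, scipy, OpenCV 4.12 (cv2) and the standard library are available. Lean on these libraries where they do the work, as an engineer would, in place of code of your own. Each camera call takes 0.05 s, during which the arm holds its last target. There are 200 camera calls.

## Working session

There is one attempt and no reset: what is moved stays moved. The work goes in short steps, Python scripts to look and compute and a shell command to move; the robot and the scene stay as the last step left them, time stands still between calls to the robot, and variables do not carry over. Pictures are saved under pics/ and viewed, at most 14 in all, crops included, and the job is handed in when it is done.

```bash
ls; mkdir -p pics; python3 - <<'E'
from bench import env
import cv2
for n in("top","scene"):
    cv2.imwrite(f"pics/{n}0.png",env.camera(n))
    for t in("left_hanger_1","right_hanger_1","double_hanger_1","caddy","tray","dropper_bottle","reagent_jar"):
        print(n,t,[(round(d["p"],2),[round(v) for v in d["uv"]]) for d in env.find_in(n,t)])
s=env.get_state();print(s["ee_pos"],s["tool_rot"],s["time_s"])
E
```

```text
pics
top left_hanger_1 [(0.88, [364, 205]), (0.84, [444, 214]), (0.19, [276, 149])]
top right_hanger_1 [(0.75, [277, 211]), (0.62, [286, 321])]
top double_hanger_1 [(0.8, [362, 312]), (0.66, [223, 199])]
top caddy []
top tray [(0.74, [478, 325])]
top dropper_bottle [(0.75, [371, 155]), (0.16, [169, 315])]
top reagent_jar [(0.83, [275, 150])]
scene left_hanger_1 [(0.93, [280, 251]), (0.87, [224, 201])]
scene right_hanger_1 [(0.93, [415, 221]), (0.55, [346, 296])]
scene double_hanger_1 [(0.97, [400, 347]), (0.91, [344, 186])]
scene caddy []
scene tray [(0.64, [279, 131]), (0.22, [231, 278])]
scene dropper_bottle [(0.73, [230, 278])]
scene reagent_jar []
[175.87372291 547.48843872 231.35178295] [1.54781102e-01 9.87948786e-01 8.01285539e-05 1.73252581e-05] 0.8
```

View pics/top0.png

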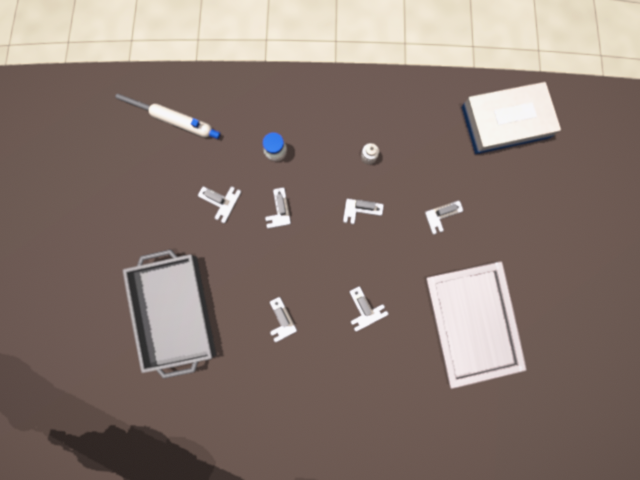

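View pics/scene0.png

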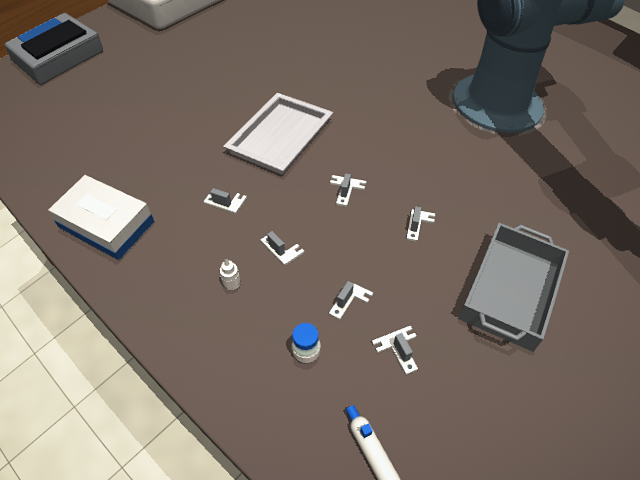

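```bash
cat > h.py <<'E'
import cv2,numpy as np
from bench import env
from scipy.optimize import minimize
def cal(n):
    c=env.calibration(n);return [np.array(c[k],float) for k in("rvec","tvec","mtx","distortion")]
C={n:cal(n) for n in("top","scene")}
def proj(n,P):
    r,t,m,d=C[n];return cv2.projectPoints(np.array(P,float).reshape(-1,3),r,t,m,d)[0].reshape(-1,2)
def ray(n,uv,z=0):
    r,t,m,d=C[n];R=cv2.Rodrigues(r)[0]
    q=cv2.undistortPoints(np.array([[uv]],float),m,d)[0,0];v=R.T@np.array([q[0],q[1],1]);o=-R.T@t.ravel()
    return o+v*(z-o[2])/v[2]
def box(x0,x1,y0,y1,z0,z1):
    return np.array([[x,y,z] for x in(x0,x1) for y in(y0,y1) for z in(z0,z1)],float)
BAR=box(-35,35,-10,10,0,6);RIB=box(-18,18,-6,6,0,36)
def parts(k):
    p=[BAR,RIB]
    for s in {'L':[1],'R':[-1],'D':[1,-1]}[k]:
        ys=sorted([s*10,s*34])
        p+=[box(15,35,*sorted([s*8,s*20]),0,6),box(15,21.5,*ys,0,6),box(28.5,35,*ys,0,6)]
    return p
def place(P,x,y,a,z=0):
    c,s=np.cos(a),np.sin(a);return P@np.array([[c,s,0],[-s,c,0],[0,0,1]])+[x,y,z]
def render(n,k,x,y,a,z,off,S,size):
    m=np.zeros(size,np.uint8)
    for P in parts(k):
        uv=((proj(n,place(P,x,y,a,z))-off+.5)*S-.5)
        cv2.fillConvexPoly(m,cv2.convexHull(np.round(uv*16).astype(np.int32)),255,cv2.LINE_AA,4)
    return m
def crop(img,n,xy,z,h=32,S=4):
    u=proj(n,[*xy,z+6])[0].round().astype(int);off=np.clip(u-h,0,None)
    return cv2.resize(img[off[1]:u[1]+h,off[0]:u[0]+h],None,fx=S,fy=S,interpolation=cv2.INTER_CUBIC),off
def hangmask(c):
    g=c.max(2);return (g>95).astype(np.uint8)*255
def fit(imgs,xy,z=0,kinds='LRD',S=4):
    d=[]
    for n,im in imgs.items():
        c,off=crop(im,n,xy,z);m=hangmask(c)
        nl,lab,st,ce=cv2.connectedComponentsWithStats(m)
        u=(proj(n,[*xy,z+6])[0]-off)*S
        best=min((i for i in range(1,nl) if st[i,4]>400),key=lambda i:np.hypot(*(ce[i]-u)))
        m=np.where(lab==best,255,0).astype(np.uint8);m=cv2.morphologyEx(m,cv2.MORPH_CLOSE,np.ones((5,5)))
        d.append((n,off,cv2.GaussianBlur(m,(0,0),3).astype(float)/255,m.shape))
    def cost(p,k):
        return sum(np.abs(cv2.GaussianBlur(render(n,k,*p,z,o,S,sh),(0,0),3)/255.-m).sum()/m.sum() for n,o,m,sh in d)
    out=[]
    for k in kinds:
        c0=sorted((cost((*xy,a),k),a) for a in np.arange(0,2*np.pi,.26))[:4]
        rs=[minimize(lambda q:cost((q[0],q[1],q[2]/30),k),[*xy,a*30],method='Nelder-Mead',options=dict(initial_simplex=[[xy[0],xy[1],a*30],[xy[0]+8,xy[1],a*30],[xy[0],xy[1]+8,a*30],[xy[0],xy[1],a*30+8]],maxfev=150)) for _,a in c0]
        r=min(rs,key=lambda r:r.fun);out.append((r.fun,k,r.x[0],r.x[1],(r.x[2]/30+np.pi)%(2*np.pi)-np.pi))
    return sorted(out)
E
cat > m.py <<'E'
from h import *
ims={n:cv2.imread(f"pics/{n}0.png") for n in C}
for uv in[(364,205),(444,214),(277,211),(286,321),(362,312),(223,199)]:
    xy=ray("top",uv,6)[:2]
    for f in fit(ims,xy)[:2]: print(uv,xy.round(),f[1],np.round([f[0],*f[2:]],3))
for uv in [(371,155),(275,150)]: print(ray("top",uv,40).round())
print([ (-cv2.Rodrigues(C[n][0])[0].T@C[n][1].ravel()).round() for n in C])
a=cv2.resize(ims["top"][240:390,110:220],None,fx=3.6,fy=3.6,interpolation=cv2.INTER_CUBIC)
b=cv2.resize(ims["top"][250:400,420:530],None,fx=3.6,fy=3.6,interpolation=cv2.INTER_CUBIC)
cv2.imwrite("pics/ct.png",np.hstack([a,b]))
E
python3 m.py
```

```text
(364, 205) [653. -76.] D [  1.632 678.838 -49.749  -1.129]
(364, 205) [653. -76.] L [  1.675 677.758 -49.125  -1.263]
(444, 214) [ 639. -231.] D [ 1.65500e+00  6.29131e+02 -1.95820e+02  1.42000e-01]
(444, 214) [ 639. -231.] R [ 1.69300e+00  6.50582e+02 -1.81888e+02 -8.30000e-02]
(277, 211) [637.  90.] D [  1.599 614.561  77.257   1.675]
(277, 211) [637.  90.] R [  1.658 607.766  85.979   1.819]
(286, 321) [430.  66.] D [  1.633 417.894  71.887   1.506]
(286, 321) [430.  66.] R [  1.687 414.211  84.327   1.632]
(362, 312) [450. -75.] D [  1.656 430.535 -72.677   1.703]
(362, 312) [450. -75.] R [  1.707 426.44  -61.727   1.796]
(223, 199) [658. 194.] D [ 1.56800e+00  6.32413e+02  1.81942e+02 -6.19000e-01]
(223, 199) [658. 194.] R [  1.63  639.211 175.949   2.304]
[742. -86.  40.]
[748.  94.  40.]
[array([484.,   4., 940.]), array([991., 344., 737.])]
```

View pics/ct.png

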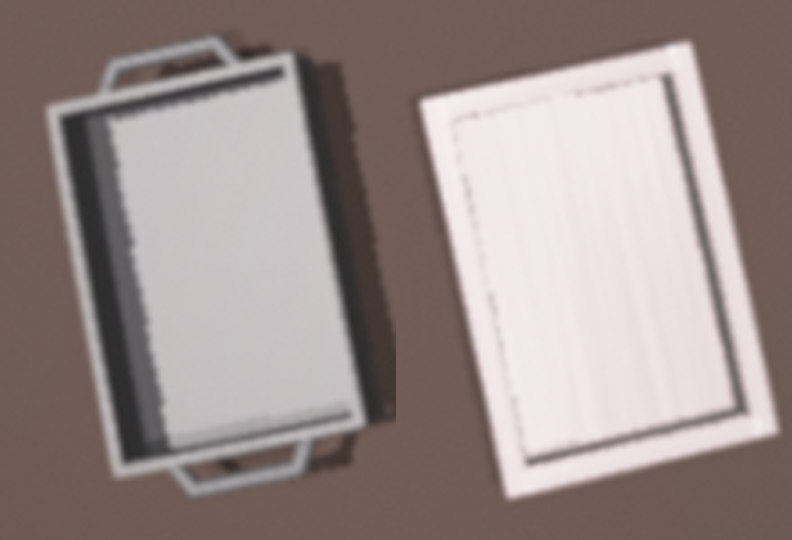

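```bash
python3 - <<'E'
s=open('h.py').read()
s=s.replace("g=c.max(2);return (g>95)","g=c.min(2);return (g>145)")
s=s.replace("    for P in parts(k):\n","    for i,P in enumerate(sorted(parts(k),key=lambda P:P[:,2].max())):\n")
s=s.replace("np.int32)),255,","np.int32)),0 if P is RIB else 255,")
s=s.replace("best=min((i","best=[i").replace("if st[i,4]>400),key=lambda i:np.hypot(*(ce[i]-u)))","if st[i,4]>150 and np.hypot(*(ce[i]-u))<75]").replace("lab==best","np.isin(lab,best)")
open('h.py','w').write(s)
m=open('m.py').read().split("a=cv2.resize")[0]
m+='''
from scipy.optimize import least_squares
def rect(px,off,L,W,z):
    P=np.array([ray("top",np.array(p)/3.6-.36+off,z) for p in px])[:,:2]
    c=P.mean(0);v=(P[0]-P[3]+P[1]-P[2]);print(c.round(1),"yaw of x",np.arctan2(v[1],v[0]).round(3),[np.hypot(*(P[i]-P[i-1])).round() for i in range(4)])
rect([(47,108),(294,52),(367,425),(118,478)],(110,240),190,130,45)
rect([(24,100),(294,42),(382,433),(112,498)],(420,250),206,146,23)
'''
open('m.py','w').write(m)
E
grep -n "RIB" h.py; python3 m.py
```

```text
15:BAR=box(-35,35,-10,10,0,6);RIB=box(-18,18,-6,6,0,36)
17:    p=[BAR,RIB]
28:        cv2.fillConvexPoly(m,cv2.convexHull(np.round(uv*16).astype(np.int32)),0 if P is RIB else 255,cv2.LINE_AA,4)
(364, 205) [653. -76.] L [  0.749 649.112 -76.968   1.433]
(364, 205) [653. -76.] D [  1.274 648.909 -76.766   1.447]
(444, 214) [ 639. -231.] L [   0.776  644.667 -231.819    1.901]
(444, 214) [ 639. -231.] R [   1.268  636.861 -237.349    2.324]
(277, 211) [637.  90.] R [  0.803 646.869  81.477  -2.925]
(277, 211) [637.  90.] D [  1.266 646.779  81.665  -2.938]
(286, 321) [430.  66.] R [  0.829 438.357  72.247  -2.657]
(286, 321) [430.  66.] D [  1.37  437.805  72.561  -2.691]
(362, 312) [450. -75.] D [  0.781 461.629 -77.095  -2.641]
(362, 312) [450. -75.] R [  1.086 461.812 -77.55   -2.636]
(223, 199) [658. 194.] D [  0.697 658.69  209.087  -2.008]
(223, 199) [658. 194.] R [  1.057 658.864 209.141  -1.996]
[742. -86.  40.]
[748.  94.  40.]
[array([484.,   4., 940.]), array([991., 344., 737.])]
[440.  280.7] yaw of x 0.245 [np.float64(190.0), np.float64(131.0), np.float64(190.0), np.float64(130.0)]
[ 431.5 -286.9] yaw of x 0.224 [np.float64(207.0), np.float64(147.0), np.float64(207.0), np.float64(146.0)]
```

```bash
cat > plan.py <<'E'
import sys,numpy as np
from bench import env
from scipy.spatial.transform import Rotation as Ro
x,y,z,p=map(float,sys.argv[1:5]);s=env.get_state();R=Ro.from_quat(s["tool_rot"]);M=R.as_matrix()
T=Ro.from_matrix(np.array([[np.cos(p),np.sin(p),0],[np.sin(p),-np.cos(p),0],[0,0,-1]]))
rv=(R.inv()*T).as_rotvec();d=(np.array([x,y,z])-s["ee_pos"])/1000
print("t",s["time_s"],"pos",s["ee_pos"].round(1) if hasattr(s["ee_pos"],'round') else s["ee_pos"],"turn",rv.round(3),"shift after turn",(T.as_matrix().T@d).round(4),"force",np.round(s["force"],1),"w",s["gripper_width"],s["grip_force"])
E
python3 plan.py 646.9 81.5 120 3.358
```

```text
t 0.8 pos [175.9 547.5 231.4] turn [ 0.     0.    -0.527] shift after turn [-0.36   -0.5563  0.1114] force [-0.2 -0.2 -0.5] w 1.0003197131772883 0.0
```

```bash
python3 -m inch '0 0 -0.1054 0 0 0 0;0 0 -0.1054 0 0 0 0;0 0 -0.1054 0 0 0 0;0 0 -0.1054 0 0 0 0;0 0 -0.1054 0 0 0 0'; python3 -m inch '0 0 0 -0.018 -0.0278 0.0056 0;0 0 0 -0.018 -0.0278 0.0056 0;0 0 0 -0.018 -0.0278 0.0056 0;0 0 0 -0.018 -0.0278 0.0056 0;0 0 0 -0.018 -0.0278 0.0056 0;0 0 0 -0.018 -0.0278 0.0056 0;0 0 0 -0.018 -0.0278 0.0056 0;0 0 0 -0.018 -0.0278 0.0056 0;0 0 0 -0.018 -0.0278 0.0056 0;0 0 0 -0.018 -0.0278 0.0056 0;0 0 0 -0.018 -0.0278 0.0056 0;0 0 0 -0.018 -0.0278 0.0056 0;0 0 0 -0.018 -0.0278 0.0056 0;0 0 0 -0.018 -0.0278 0.0056 0;0 0 0 -0.018 -0.0278 0.0056 0;0 0 0 -0.018 -0.0278 0.0056 0;0 0 0 -0.018 -0.0278 0.0056 0;0 0 0 -0.018 -0.0278 0.0056 0;0 0 0 -0.018 -0.0278 0.0056 0;0 0 0 -0.018 -0.0278 0.0056 0'; python3 plan.py 646.9 81.5 11 3.358
```

```text
time_s: 1.22
ee_pos: [175.9, 547.5, 231.3]
tool_rot: [-0.11, 0.994, 0.0, 0.0]
force: [-0.2, -0.6, -0.1]
gripper_width: 0.497
grip_force: 0.0
time_s: 2.88
ee_pos: [647.8, 80.3, 119.0]
tool_rot: [-0.108, 0.994, 0.0, 0.0]
force: [0.3, 1.2, 0.1]
gripper_width: 0.499
grip_force: 0.0
t 2.8833 pos [647.8  80.3 119. ] turn [ 0.  0. -0.] shift after turn [0.0006 0.0013 0.108 ] force [0.3 1.2 0.1] w 0.49932440090426666 0.0
```

```bash
python3 -m inch '0 0 0 0 0.001 0.027 0;0 0 0 0 0 0.027 0;0 0 0 0 0 0.027 0;0 0 0 0 0 0.017 0;0 0 0 0 0 0.01 0;0 0 0 0 0 0 0;0 0 0 0 0 0 -1;0 0 0 0 0 0 -1;0 0 0 0 0 0 -1;0 0 0 0 0 0 -1;0 0 0 0 0 0 -1;0 0 0 0 0 0 -1'; python3 -m inch '0 0 0 0 0 -0.01 -1;0 0 0 0 0 -0.03 -1;0 0 0 0 0 -0.03 -1;0 0 0 0 0 -0.03 -1;0 0 0 0 0 -0.01 -1'; python3 plan.py 480.7 290.9 121 4.957;  python3 - <<'E'
from h import *
cv2.imwrite("pics/top1.png",env.camera("top"));i=env.camera("scene");cv2.imwrite("pics/scene1.png",i)
u=proj("scene",[647,81,100])[0].astype(int);cv2.imwrite("pics/g1.png",cv2.resize(i[u[1]-90:u[1]+90,u[0]-90:u[0]+90],None,fx=3,fy=3))
E
```

```text
time_s: 3.88
ee_pos: [648.3, 82.8, 13.4]
tool_rot: [-0.108, 0.994, -0.0, 0.002]
force: [0.2, 0.1, 6.9]
gripper_width: 0.125
grip_force: 61.8
time_s: 4.3
ee_pos: [649.1, 82.7, 127.1]
tool_rot: [-0.108, 0.994, -0.0, 0.004]
force: [0.4, 0.3, -0.0]
gripper_width: 0.123
grip_force: 61.0
t 4.3 pos [649.1  82.7 127.1] turn [-0.007  0.005 -1.599] shift after turn [-0.2428  0.113   0.0061] force [ 0.4  0.3 -0. ] w 0.12306520486829746 60.9906542301178
```

View pics/g1.png

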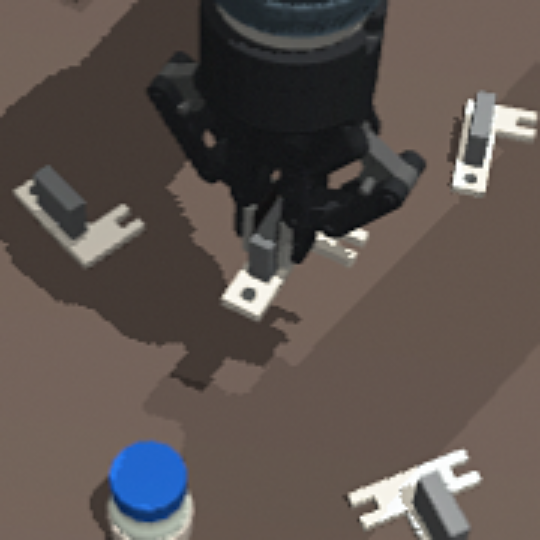

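```bash
python3 -m inch '0 0 -0.123 0 0 0 -1;0 0 -0.123 0 0 0 -1;0 0 -0.123 0 0 0 -1;0 0 -0.123 0 0 0 -1;0 0 -0.123 0 0 0 -1;0 0 -0.123 0 0 0 -1;0 0 -0.123 0 0 0 -1;0 0 -0.123 0 0 0 -1;0 0 -0.123 0 0 0 -1;0 0 -0.123 0 0 0 -1;0 0 -0.123 0 0 0 -1;0 0 -0.123 0 0 0 -1;0 0 -0.123 0 0 0 -1'; python3 -m inch '0 0 0 -0.0243 0.0113 0 -1;0 0 0 -0.0243 0.0113 0 -1;0 0 0 -0.0243 0.0113 0 -1;0 0 0 -0.0243 0.0113 0 -1;0 0 0 -0.0243 0.0113 0 -1;0 0 0 -0.0243 0.0113 0 -1;0 0 0 -0.0243 0.0113 0 -1;0 0 0 -0.0243 0.0113 0 -1;0 0 0 -0.0243 0.0113 0 -1;0 0 0 -0.0243 0.0113 0 -1;0 0 0 0 0 0 -1;0 0 0 0 0 0 -1'; python3 plan.py 480.7 290.9 19 4.957
```

```text
time_s: 5.48
ee_pos: [644.8, 82.6, 118.6]
tool_rot: [0.79, -0.613, -0.002, 0.001]
force: [-0.3, 0.3, -0.8]
gripper_width: 0.126
grip_force: 61.0
time_s: 6.48
ee_pos: [475.8, 291.3, 119.4]
tool_rot: [0.789, -0.615, -0.001, 0.002]
force: [0.5, -0.1, -0.3]
gripper_width: 0.129
grip_force: 61.0
t 6.4833 pos [475.8 291.3 119.4] turn [ 0.004 -0.001  0.002] shift after turn [ 0.0016 -0.0046  0.1004] force [ 0.5 -0.1 -0.3] w 0.12857595585099166 60.986430644989014
```

```bash
python3 -m inch '0 0 0 0.0015 -0.0045 0 -1;0 0 0 0 0 0.028 -1;0 0 0 0 0 0.028 -1;0 0 0 0 0 0.022 -1;0 0 0 0 0 0.012 -1;0 0 0 0 0 0.006 -1;0 0 0 0 0 0.003 -1;0 0 0 0 0 0 -1;0 0 0 0 0 0 -1'; python3 plan.py 480.7 290.9 19 4.957
```

```text
time_s: 7.23
ee_pos: [483.9, 290.7, 23.0]
tool_rot: [0.788, -0.616, 0.0, -0.001]
force: [0.5, -0.2, -0.6]
gripper_width: 0.124
grip_force: 61.0
t 7.2333 pos [483.9 290.7  23. ] turn [-0.001  0.    -0.001] shift after turn [-0.001   0.0031  0.004 ] force [ 0.5 -0.2 -0.6] w 0.12383684741610299 60.98695635795593
```

```bash
python3 -m inch '0 0 0 0 0 0.002 -1;0 0 0 0 0 0.002 -1;0 0 0 0 0 0 -1'; python3 plan.py 480.7 290.9 19 4.957;  python3 -m inch '0 0 0 0 0 0 -0.6;0 0 0 0 0 0 -0.2;0 0 0 0 0 0 -0.1;0 0 0 0 0 0 -0.1;0 0 0 0 0 -0.01 -0.1;0 0 0 0 0 -0.03 -0.1;0 0 0 0 0 -0.03 -0.1;0 0 0 0 0 -0.03 -0.1'; python3 plan.py 438.4 72.2 120 3.626
```

```text
time_s: 7.48
ee_pos: [483.1, 290.9, 18.6]
tool_rot: [0.788, -0.616, 0.0, -0.0]
force: [0.0, -0.5, -1.4]
gripper_width: 0.124
grip_force: 61.0
t 7.4833 pos [483.1 290.9  18.6] turn [-0.001  0.    -0.   ] shift after turn [-0.0006  0.0024 -0.0004] force [ 0.  -0.5 -1.4] w 0.12430736999455169 60.98635196685791
time_s: 8.15
ee_pos: [482.3, 290.5, 119.9]
tool_rot: [0.788, -0.616, -0.0, 0.0]
force: [0.5, 0.8, 0.3]
gripper_width: 0.452
grip_force: 0.0
t 8.15 pos [482.3 290.5 119.9] turn [ 1.000e-03 -1.000e-03  1.331e+00] shift after turn [ 1.405e-01 -1.727e-01 -1.000e-04] force [0.5 0.8 0.3] w 0.45191428471129913 0.0
```

```bash
python3 -m inch '0 0 0.121 0 0 0 0;0 0 0.121 0 0 0 0;0 0 0.121 0 0 0 0;0 0 0.121 0 0 0 0;0 0 0.121 0 0 0 0;0 0 0.121 0 0 0 0;0 0 0.121 0 0 0 0;0 0 0.121 0 0 0 0;0 0 0.121 0 0 0 0;0 0 0.121 0 0 0 0;0 0 0.121 0 0 0 0'; python3 -m inch '0 0 0 0.0176 -0.0216 0 0;0 0 0 0.0176 -0.0216 0 0;0 0 0 0.0176 -0.0216 0 0;0 0 0 0.0176 -0.0216 0 0;0 0 0 0.0176 -0.0216 0 0;0 0 0 0.0176 -0.0216 0 0;0 0 0 0.0176 -0.0216 0 0;0 0 0 0.0176 -0.0216 0 0;0 0 0 0 0 0 0;0 0 0 0 0 0 0'; python3 plan.py 438.4 72.2 13 3.626;  python3 - <<'E'
from h import *
i=env.camera("top");j=env.camera("scene");cv2.imwrite("pics/top2.png",i);cv2.imwrite("pics/scene2.png",j)
cv2.imwrite("pics/b2.png",np.hstack([cv2.resize(i[240:390,110:240],(400,462)),cv2.resize(j[200:350,440:570],(400,462))]))
E
```

```text
time_s: 9.07
ee_pos: [482.9, 290.8, 119.2]
tool_rot: [-0.237, 0.972, 0.0, 0.0]
force: [0.1, -0.2, -0.4]
gripper_width: 0.498
grip_force: 0.0
time_s: 9.9
ee_pos: [438.7, 71.4, 119.1]
tool_rot: [-0.238, 0.971, 0.0, 0.001]
force: [0.1, 0.9, 0.3]
gripper_width: 0.5
grip_force: 0.0
t 9.9 pos [438.7  71.4 119.1] turn [ 0.     0.001 -0.003] shift after turn [-1.000e-04  8.000e-04  1.061e-01] force [0.1 0.9 0.3] w 0.5004025491865967 0.0
```

View pics/b2.png

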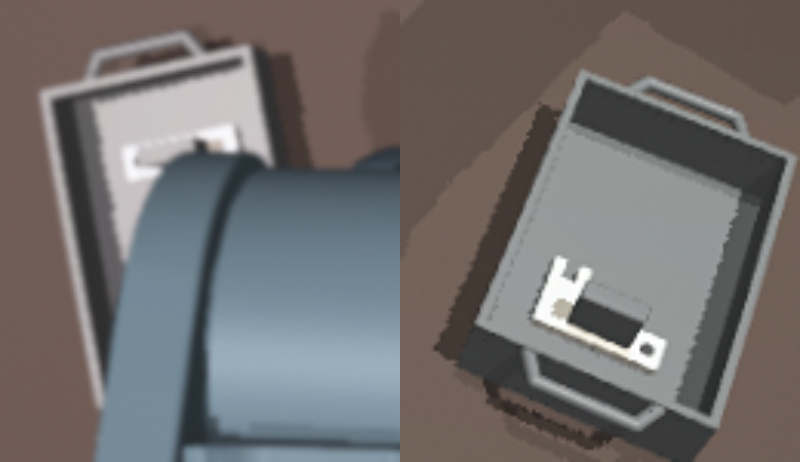

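The first right-hand hanger lies flat and rib up in the caddy's far half, with its arm pointing to the middle. Next is the second one.

```bash
python3 -m inch '0 0 0 0 0.001 0.027 0;0 0 0 0 0 0.027 0;0 0 0 0 0 0.027 0;0 0 0 0 0 0.016 0;0 0 0 0 0 0.008 0;0 0 0 0 0 0 0;0 0 0 0 0 0 -1;0 0 0 0 0 0 -1;0 0 0 0 0 0 -1;0 0 0 0 0 0 -1;0 0 0 0 0 0 -1;0 0 0 0 0 0 -1'; python3 -m inch '0 0 0 0 0 -0.01 -1;0 0 0 0 0 -0.03 -1;0 0 0 0 0 -0.03 -1;0 0 0 0 0 -0.03 -1;0 0 0 0 0 -0.01 -1;0 0 -0.121 0 0 0 -1;0 0 -0.121 0 0 0 -1;0 0 -0.121 0 0 0 -1;0 0 -0.121 0 0 0 -1;0 0 -0.121 0 0 0 -1;0 0 -0.121 0 0 0 -1;0 0 -0.121 0 0 0 -1;0 0 -0.121 0 0 0 -1;0 0 -0.121 0 0 0 -1;0 0 -0.121 0 0 0 -1;0 0 -0.121 0 0 0 -1'; python3 plan.py 399.3 270.5 121 4.957
```

```text
time_s: 11.0
ee_pos: [439.8, 73.4, 14.7]
tool_rot: [-0.24, 0.971, -0.0, 0.002]
force: [-1.2, 0.7, 7.0]
gripper_width: 0.125
grip_force: 60.8
time_s: 12.33
ee_pos: [438.2, 73.1, 123.6]
tool_rot: [0.79, -0.613, 0.0, -0.0]
force: [0.6, -0.1, -0.4]
gripper_width: 0.123
grip_force: 59.8
t 12.3333 pos [438.2  73.1 123.6] turn [-0.    -0.     0.006] shift after turn [-0.201  -0.0101  0.0026] force [ 0.6 -0.1 -0.4] w 0.12318855282958331 59.807538986206055
```

```bash
python3 -m inch '0 0 0 -0.0251 -0.0013 0 -1;0 0 0 -0.0251 -0.0013 0 -1;0 0 0 -0.0251 -0.0013 0 -1;0 0 0 -0.0251 -0.0013 0 -1;0 0 0 -0.0251 -0.0013 0 -1;0 0 0 -0.0251 -0.0013 0 -1;0 0 0 -0.0251 -0.0013 0 -1;0 0 0 -0.0251 -0.0013 0 -1;0 0 0 0 0 0 -1;0 0 0 0 0 0 -1'; python3 plan.py 399.3 270.5 25 4.957
```

```text
time_s: 13.17
ee_pos: [399.5, 271.2, 123.6]
tool_rot: [0.789, -0.615, 0.0, -0.0]
force: [0.1, -0.3, -1.5]
gripper_width: 0.124
grip_force: 59.8
t 13.1667 pos [399.5 271.2 123.6] turn [-0.001 -0.     0.002] shift after turn [0.0006 0.0004 0.0986] force [ 0.1 -0.3 -1.5] w 0.12418413778707887 59.81146037578583
```

```bash
python3 -m inch '0 0 0 0 0 0.028 -1;0 0 0 0 0 0.028 -1;0 0 0 0 0 0.024 -1;0 0 0 0 0 0.012 -1;0 0 0 0 0 0.006 -1;0 0 0 0 0 0.002 -1;0 0 0 0 0 0.002 -1;0 0 0 0 0 0 -1;0 0 0 0 0 0 -1';python3 plan.py 399.3 270.5 19 4.957
```

```text
time_s: 13.92
ee_pos: [400.7, 270.7, 22.3]
tool_rot: [0.788, -0.616, 0.0, -0.001]
force: [-0.2, 0.2, -0.8]
gripper_width: 0.125
grip_force: 59.8
t 13.9167 pos [400.7 270.7  22.3] turn [-0.002  0.    -0.001] shift after turn [-0.0001  0.0014  0.0033] force [-0.2  0.2 -0.8] w 0.1250124262312814 59.81636345386505
```

```bash
python3 -m inch '0 0 0 0 0 0.0015 -1;0 0 0 0 0 0.0015 -1;0 0 0 0 0 0 -1'; python3 -m inch '0 0 0 0 0 0 -0.6;0 0 0 0 0 0 -0.2;0 0 0 0 0 0 -0.1;0 0 0 0 0 0 -0.1;0 0 0 0 0 -0.01 -0.1;0 0 0 0 0 -0.03 -0.1;0 0 0 0 0 -0.03 -0.1;0 0 0 0 0 -0.03 -0.1;0 0 0.1235 0 0 0 -0.1;0 0 0.1235 0 0 0 -0.1;0 0 0.1235 0 0 0 -0.1;0 0 0 0 0 0 0'; python3 plan.py 649.1 -77 120 4.575
```

```text
time_s: 14.17
ee_pos: [400.6, 270.9, 19.7]
tool_rot: [0.788, -0.616, 0.001, -0.001]
force: [-1.2, -2.4, 10.2]
gripper_width: 0.122
grip_force: 61.1
time_s: 15.17
ee_pos: [399.7, 270.5, 118.4]
tool_rot: [-0.66, 0.751, -0.0, 0.0]
force: [0.6, 0.2, -0.2]
gripper_width: 0.501
grip_force: 0.0
t 15.1667 pos [399.7 270.5 118.4] turn [-0.     0.     0.009] shift after turn [ 0.3101 -0.2947 -0.0016] force [ 0.6  0.2 -0.2] w 0.5005950416930635 0.0
```

```bash
python3 -m inch '0 0 0.009 0 0 0 0;0 0 0 0.0221 -0.021 0 0;0 0 0 0.0221 -0.021 0 0;0 0 0 0.0221 -0.021 0 0;0 0 0 0.0221 -0.021 0 0;0 0 0 0.0221 -0.021 0 0;0 0 0 0.0221 -0.021 0 0;0 0 0 0.0221 -0.021 0 0;0 0 0 0.0221 -0.021 0 0;0 0 0 0.0221 -0.021 0 0;0 0 0 0.0221 -0.021 0 0;0 0 0 0.0221 -0.021 0 0;0 0 0 0.0221 -0.021 0 0;0 0 0 0.0221 -0.021 0 0;0 0 0 0.0221 -0.021 0 0;0 0 0 0 0 0 0;0 0 0 0 0 0 0'; python3 plan.py 649.1 -77 14 4.575;  python3 - <<'E'
from h import *
i=env.camera("top");j=env.camera("scene");cv2.imwrite("pics/top3.png",i);cv2.imwrite("pics/scene3.png",j)
cv2.imwrite("pics/b3.png",np.hstack([cv2.resize(i[240:390,110:240],(400,462)),cv2.resize(j[200:350,440:570],(400,462))]))
E
```

```text
time_s: 16.58
ee_pos: [649.7, -77.1, 117.4]
tool_rot: [-0.658, 0.753, 0.0, -0.0]
force: [-0.3, 0.4, -0.1]
gripper_width: 0.502
grip_force: 0.0
t 16.5833 pos [649.7 -77.1 117.4] turn [0.001 0.    0.002] shift after turn [0.     0.0006 0.1034] force [-0.3  0.4 -0.1] w 0.5021402311128536 0.0
```

View pics/b3.png

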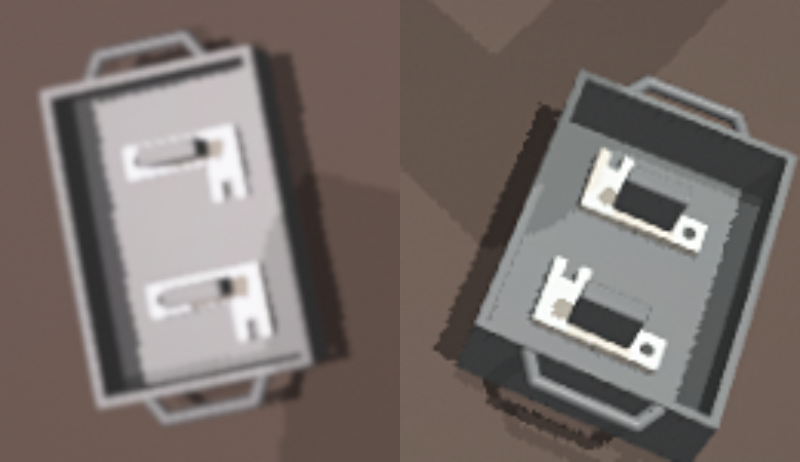

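Both right-hand hangers lie flat and apart in the caddy. Next are the left-hand ones.

```bash
python3 -m inch '0 0 0 0 0 0.027 0;0 0 0 0 0 0.027 0;0 0 0 0 0 0.027 0;0 0 0 0 0 0.015 0;0 0 0 0 0 0.007 0;0 0 0 0 0 0 0;0 0 0 0 0 0 -1;0 0 0 0 0 0 -1;0 0 0 0 0 0 -1;0 0 0 0 0 0 -1;0 0 0 0 0 0 -1;0 0 0 0 0 0 -1'; python3 -m inch '0 0 0 0 0 -0.01 -1;0 0 0 0 0 -0.03 -1;0 0 0 0 0 -0.03 -1;0 0 0 0 0 -0.03 -1;0 0 0 0 0 -0.01 -1;0 0 -0.12 0 0 0 -1;0 0 -0.12 0 0 0 -1;0 0 -0.12 0 0 0 -1;0 0 0 0 0 0 -1'; python3 plan.py 390.5 -296.2 121 4.936
```

```text
time_s: 17.68
ee_pos: [650.9, -75.8, 17.3]
tool_rot: [-0.658, 0.753, -0.001, 0.001]
force: [-0.6, 1.0, 6.6]
gripper_width: 0.124
grip_force: 60.7
time_s: 18.43
ee_pos: [649.0, -75.8, 125.1]
tool_rot: [0.783, -0.623, -0.0, 0.0]
force: [-0.4, 0.2, -0.8]
gripper_width: 0.125
grip_force: 59.7
t 18.4333 pos [649.  -75.8 125.1] turn [0.001 0.    0.003] shift after turn [0.1576 0.3009 0.0041] force [-0.4  0.2 -0.8] w 0.12486341650960193 59.675424098968506
```

```bash
python3 -m inch '0 0 0 0.0143 0.0273 0 -1;0 0 0 0.0143 0.0273 0 -1;0 0 0 0.0143 0.0273 0 -1;0 0 0 0.0143 0.0273 0 -1;0 0 0 0.0143 0.0273 0 -1;0 0 0 0.0143 0.0273 0 -1;0 0 0 0.0143 0.0273 0 -1;0 0 0 0.0143 0.0273 0 -1;0 0 0 0.0143 0.0273 0 -1;0 0 0 0.0143 0.0273 0 -1;0 0 0 0.0143 0.0273 0 -1;0 0 0 0 0 0 -1;0 0 0 0 0 0 -1'; python3 plan.py 390.5 -296.2 25 4.936
```

```text
time_s: 19.52
ee_pos: [390.5, -296.7, 125.2]
tool_rot: [0.78, -0.626, -0.0, -0.0]
force: [0.1, 1.2, -0.7]
gripper_width: 0.126
grip_force: 59.7
t 19.5167 pos [ 390.5 -296.7  125.2] turn [-0.     0.001 -0.005] shift after turn [-5.000e-04 -1.000e-04  1.002e-01] force [ 0.1  1.2 -0.7] w 0.12601739027172454 59.667474031448364
```

```bash
python3 -m inch '0 0 0 0 0 0.028 -1;0 0 0 0 0 0.028 -1;0 0 0 0 0 0.024 -1;0 0 0 0 0 0.012 -1;0 0 0 0 0 0.006 -1;0 0 0 0 0 0.002 -1;0 0 0 0 0 0.002 -1;0 0 0 0 0 0 -1;0 0 0 0 0 0 -1';python3 plan.py 390.5 -296.2 20 4.936
```

```text
time_s: 20.27
ee_pos: [392.6, -296.5, 24.2]
tool_rot: [0.782, -0.623, 0.001, 0.0]
force: [-0.5, 0.3, -1.1]
gripper_width: 0.121
grip_force: 59.7
t 20.2667 pos [ 392.6 -296.5   24.2] turn [-0.001 -0.002  0.001] shift after turn [-0.0008  0.002   0.0042] force [-0.5  0.3 -1.1] w 0.12133443911088518 59.680073261260986
```

```bash
python3 -m inch '0 0 0 0 0 0.0015 -1;0 0 0 0 0 0.0015 -1;0 0 0 0 0 0 -1'; python3 -m inch '0 0 0 0 0 0 -0.6;0 0 0 0 0 0 -0.2;0 0 0 0 0 0 -0.1;0 0 0 0 0 0 -0.1;0 0 0 0 0 -0.01 -0.1;0 0 0 0 0 -0.03 -0.1;0 0 0 0 0 -0.03 -0.1;0 0 0 0 0 -0.03 -0.1;0 0 -0.107 0 0 0 -0.1;0 0 0 0 0 0 0'; python3 plan.py 644.7 -231.8 120 5.043
```

```text
time_s: 20.52
ee_pos: [392.5, -296.8, 22.2]
tool_rot: [0.782, -0.623, 0.001, 0.0]
force: [-2.9, 2.1, 12.4]
gripper_width: 0.122
grip_force: 61.4
time_s: 21.35
ee_pos: [393.2, -297.5, 123.0]
tool_rot: [0.815, -0.58, 0.003, 0.0]
force: [-0.3, -0.9, -0.5]
gripper_width: 0.504
grip_force: 0.0
t 21.35 pos [ 393.2 -297.5  123. ] turn [-0.002 -0.005  0.003] shift after turn [ 0.0195 -0.2592  0.003 ] force [-0.3 -0.9 -0.5] w 0.5038691851414673 0.0
```

```bash
python3 -m inch '0 0 0 0.0024 -0.0324 0 0;0 0 0 0.0024 -0.0324 0 0;0 0 0 0.0024 -0.0324 0 0;0 0 0 0.0024 -0.0324 0 0;0 0 0 0.0024 -0.0324 0 0;0 0 0 0.0024 -0.0324 0 0;0 0 0 0.0024 -0.0324 0 0;0 0 0 0.0024 -0.0324 0 0;0 0 0 0 0 0 0;0 0 0 0 0 0 0'; python3 plan.py 644.7 -231.8 14 5.043;  python3 - <<'E'
from h import *
i=env.camera("top");j=env.camera("scene")
cv2.imwrite("pics/b4.png",np.hstack([cv2.resize(i[250:400,420:540],(400,500)),cv2.resize(j[70:195,200:350],(400,500))]))
E
```

```text
time_s: 22.18
ee_pos: [643.3, -228.6, 118.3]
tool_rot: [0.814, -0.581, -0.001, 0.0]
force: [0.7, -1.0, 0.3]
gripper_width: 0.501
grip_force: 0.0
t 22.1833 pos [ 643.3 -228.6  118.3] turn [0.002 0.002 0.001] shift after turn [ 0.0035 -0.0003  0.1043] force [ 0.7 -1.   0.3] w 0.5009118463193807 0.0
```

View pics/b4.png

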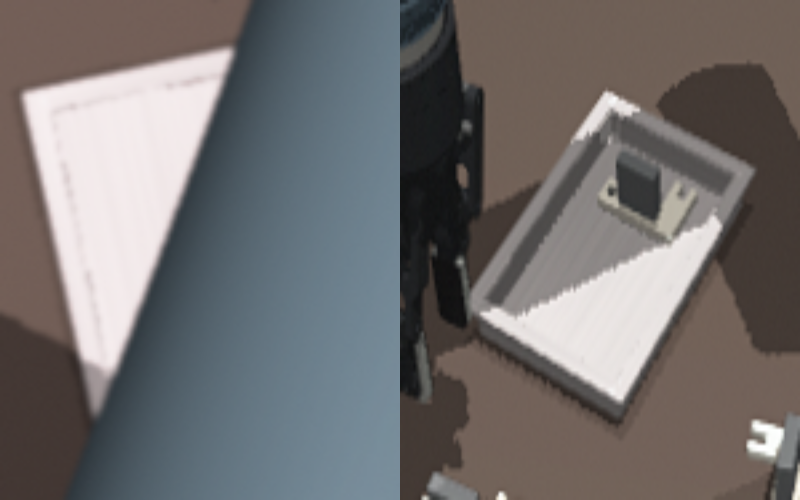

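The first left-hand hanger lies flat in the tray's near half, rib up. Now the last one.

```bash
python3 -m inch '0 0 0 0.003 0 0.027 0;0 0 0 0 0 0.027 0;0 0 0 0 0 0.027 0;0 0 0 0 0 0.015 0;0 0 0 0 0 0.008 0;0 0 0 0 0 0 0;0 0 0 0 0 0 -1;0 0 0 0 0 0 -1;0 0 0 0 0 0 -1;0 0 0 0 0 0 -1;0 0 0 0 0 0 -1;0 0 0 0 0 0 -1'; python3 -m inch '0 0 0 0 0 -0.01 -1;0 0 0 0 0 -0.03 -1;0 0 0 0 0 -0.03 -1;0 0 0 0 0 -0.03 -1;0 0 0 0 0 -0.01 -1;0 0 0.107 0 0 0 -1;0 0 0 0 0 0 -1'; python3 plan.py 472.5 -277.6 121 4.936
```

```text
time_s: 23.28
ee_pos: [645.4, -233.3, 18.5]
tool_rot: [0.814, -0.581, 0.002, -0.0]
force: [-1.3, 0.1, 6.9]
gripper_width: 0.122
grip_force: 61.8
time_s: 23.87
ee_pos: [644.8, -232.8, 127.8]
tool_rot: [0.781, -0.624, 0.001, -0.0]
force: [-0.0, 0.6, -0.9]
gripper_width: 0.121
grip_force: 60.9
t 23.8667 pos [ 644.8 -232.8  127.8] turn [-0.002 -0.002 -0.   ] shift after turn [0.0054 0.1779 0.0068] force [-0.   0.6 -0.9] w 0.12055315230711756 60.909258127212524
```

```bash
python3 -m inch '0 0 0 0.001 0.0296 0 -1;0 0 0 0.001 0.0296 0 -1;0 0 0 0.001 0.0296 0 -1;0 0 0 0.001 0.0296 0 -1;0 0 0 0.001 0.0296 0 -1;0 0 0 0 0.0296 0 -1;0 0 0 0 0 0 -1;0 0 0 0 0 0 -1'; python3 plan.py 472.5 -277.6 26 4.936; python3 -m inch '0 0 0 0 0 0.028 -1;0 0 0 0 0 0.028 -1;0 0 0 0 0 0.024 -1;0 0 0 0 0 0.012 -1;0 0 0 0 0 0.006 -1;0 0 0 0 0 0.002 -1;0 0 0 0 0 0.002 -1;0 0 0 0 0 0 -1;0 0 0 0 0 0 -1';python3 plan.py 472.5 -277.6 23 4.936
```

```text
time_s: 24.53
ee_pos: [469.9, -276.5, 125.4]
tool_rot: [0.782, -0.623, -0.001, -0.0]
force: [0.5, -0.8, -0.7]
gripper_width: 0.125
grip_force: 60.9
t 24.5333 pos [ 469.9 -276.5  125.4] turn [0.002 0.002 0.001] shift after turn [ 0.0017 -0.0023  0.0994] force [ 0.5 -0.8 -0.7] w 0.12531101966683925 60.903475284576416
time_s: 25.28
ee_pos: [473.0, -277.6, 25.3]
tool_rot: [0.782, -0.623, 0.001, -0.0]
force: [-0.2, 0.1, 0.1]
gripper_width: 0.119
grip_force: 60.9
t 25.2833 pos [ 473.  -277.6   25.3] turn [-0.001 -0.001  0.002] shift after turn [-0.0001  0.0005  0.0023] force [-0.2  0.1  0.1] w 0.11923540853495423 60.89954495429993
```

Lower to the floor, release, retreat and swing towards the middle (over nothing of interest).

```bash
python3 -m inch '0 0 0 0 0 0.0015 -1;0 0 0 0 0 0.0015 -1;0 0 0 0 0 0 -1'; python3 -m inch '0 0 0 0 0 0 -0.6;0 0 0 0 0 0 -0.2;0 0 0 0 0 0 -0.1;0 0 0 0 0 0 -0.1;0 0 0 0 0 -0.01 -0.1;0 0 0 0 0 -0.03 -0.1;0 0 0 0 0 -0.03 -0.1;0 0 0 0 0 -0.04 -0.1;0 0 0 0 0 -0.04 -0.1;0 0 0 0 0 -0.04 0';  python3 plan.py 480 60 240 4.936
```

```text
time_s: 25.53
ee_pos: [473.0, -277.7, 23.5]
tool_rot: [0.782, -0.623, 0.001, -0.0]
force: [-2.0, 2.6, 11.2]
gripper_width: 0.121
grip_force: 62.4
time_s: 26.37
ee_pos: [471.4, -276.6, 213.7]
tool_rot: [0.782, -0.623, -0.0, -0.0]
force: [0.7, 0.2, 0.1]
gripper_width: 0.497
grip_force: 0.0
t 26.3667 pos [ 471.4 -276.6  213.7] turn [0.    0.    0.001] shift after turn [-0.3263 -0.0831 -0.0263] force [0.7 0.2 0.1] w 0.49713836011671786 0.0
```

```bash
python3 -m inch '0 0 0 -0.03 -0.008 -0.002 0;0 0 0 -0.03 -0.008 -0.002 0;0 0 0 -0.03 -0.008 -0.002 0;0 0 0 -0.03 -0.008 -0.002 0;0 0 0 -0.03 -0.008 -0.002 0;0 0 0 -0.03 -0.008 -0.002 0;0 0 0 -0.03 -0.008 -0.002 0;0 0 0 -0.03 -0.008 -0.002 0;0 0 0 -0.03 -0.008 -0.002 0;0 0 0 -0.03 -0.008 -0.002 0;0 0 0 0 0 0 0;0 0 0 0 0 0 0;0 0 0 0 0 0 0'; python3 - <<'E'
from h import *
i=env.camera("top");j=env.camera("scene");cv2.imwrite("pics/top5.png",i);cv2.imwrite("pics/scene5.png",j)
cv2.imwrite("pics/b5.png",np.hstack([cv2.resize(i[250:400,420:540],(400,500)),cv2.resize(j[70:195,200:350],(400,500))]))
E
```

```text
time_s: 27.45
ee_pos: [483.0, 33.0, 231.6]
tool_rot: [0.782, -0.623, 0.0, 0.0]
force: [0.5, 0.3, 0.2]
gripper_width: 0.494
grip_force: 0.0
```

View pics/b5.png

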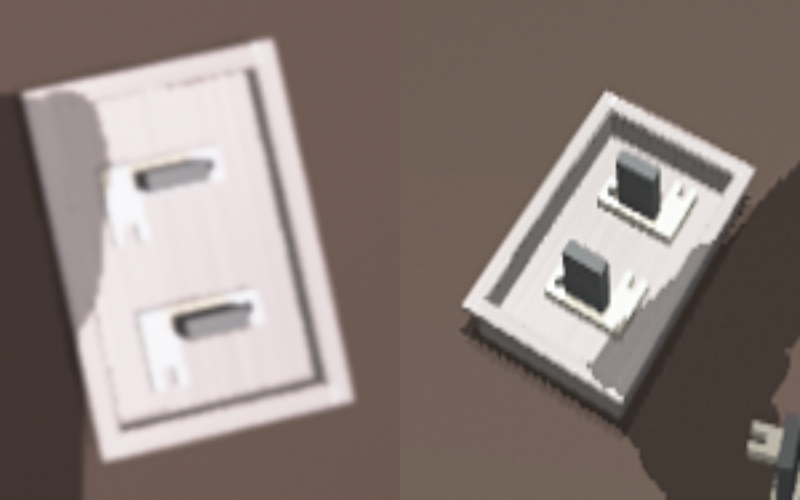

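View pics/scene5.png

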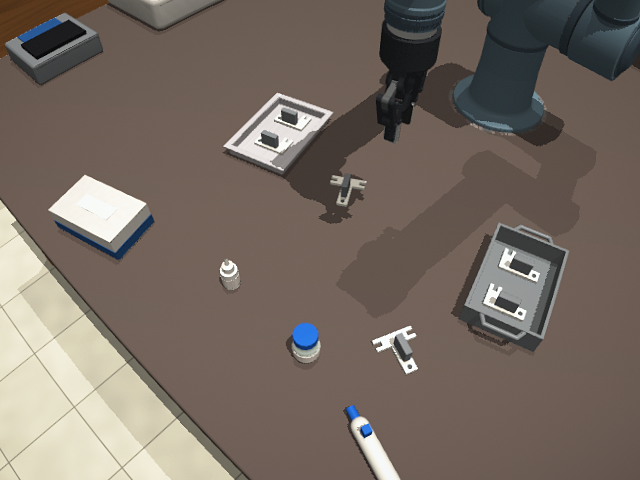

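All four hangers lie flat and apart in their containers. The doubles, bottle and jar are where they were, so I'm handing in.

```bash
python3 -c "
from bench import env
print(env.job_done())"
```

```text
the job is handed in; nothing more can be done
None
```

The job is handed in at about 28 s of the 91 s allowed: the last pictures show both right-hand hangers in the caddy and both left-hand ones in the tray, flat, rib up and apart, with the double hangers, bottle and jar where they were.

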